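Set the red jog toggle to centre off

TASK

The reel feeder on the red-capped toggle is still running forward. Set that three-position toggle to its centre off position, so that its lever stands straight up, and let go; do not throw it over into reverse. Leave the blue-capped toggle leaning as it is.

Things in the scene. Friction and masses are not known exactly. Their poses are not given: they have to be found in the camera images.
- red_toggle (a joint): angle (rad) of the red-capped lever on its grey box. 0 = straight up, centre off; +0.5 = leaning to +x of red_pivot (forward, where it starts); -0.5 = leaning to -x (reverse). Sprung detents at -0.5, 0, +0.5: let go within 0.22 of 0 it springs to 0; beyond 0.28, to the outer one. A few newtons at the cap move it; in a light pinch (25 N) it may lag 0.1 rad behind the fingers.
- red_cap (a point): centre of the red plastic cap on the lever, 55 mm from the pivot along the lever. The cap is round, 16 mm in diameter, 38 mm long (34 to 72 mm from the pivot), on a steel stem 8 mm thick. Moves with the lever; its z axis points outward along the lever, its y axis is the hinge axis.
- red_pivot (a point): point on the hinge axis of the red-capped toggle, 50 mm above the bench, in the middle of the top of its grey control box (90 mm along x, 64 mm along y, 50 mm high, fixed to the bench). Axes are those of the box: z up, y the hinge axis, x the direction in which the lever leans at positive angles. Does not move. Nothing taller than 45 mm lies within 90 mm of it apart from its own lever.
- blue_toggle (a joint): angle (rad) of the blue-capped toggle on an equal grey box, at least 150 mm from the red one, same meaning; it leans to its reverse side, about -0.5, and has to stay there.

How it is judged:
By the outcome, as a careful person would: the job done as asked, in the order asked, and still so for the second after the job is handed in, with the robot touching nothing.
It also fails if it takes over 29 s, if anything falls off the work surface, if the arm or the gripper's body presses on something with over 40 N, if the wrist force passes 120 N, or if a joint passes its speed limit or range.

ROBOT

A 6-joint arm with a two-finger parallel gripper is mounted at the origin on a cart in front of the work surface, level with it; the furniture and walls round the work are solid. World frame = base frame: x ahead of the robot, y to its left, z up, the work surface at z = 0. Lengths are in m, angles in degrees, forces in N, time in s.
With the tool pointing down it reaches from about 0.375 to 0.75 m from the base axis. Payload 9 kg.
Tool frame: the origin (TCP) lies where the fingers leave the gripper's body, on its centre line; the fingertips stand 73 mm ahead of it and the grasp point (between the pads) lies 54 mm ahead of it (robot.tip_reach is the distance from the TCP to the fingertips, in m); z points along the fingers, y is the line along which they close (so a half turn about z gives the same grasp; the last joint's range is limited). The gripper opens to 85 mm and grips with 20 to 120 N. Pads are 22 mm wide; open, the fingers measure 114 mm over their backs; the gripper's body (76 mm by 85 mm) begins 54 mm behind the grasp point. The pads swing forward as they close: fully open they stand 13 mm farther back than shut.
Start: joints at [-12.473, 5.964, 5.575, 89.605, 0, 77.527], TCP at [0.6, 0, 0.304] pointing down, gripper open.
Joint ranges: [-171.21, 171.21], [-48.23, 106.86], [-62.78, 66.21], [-105.2, 120.99], [-86.42, 89.51], [-180, 180]. Speed limits (degrees/s): [127.2, 127.2, 147.25, 180, 180, 180].

INTERFACE

Orientations are given as [roll, pitch, yaw] about the fixed x, y, z axes, in that order (R = Rz(yaw) Ry(pitch) Rx(roll)).
In Python, from plant import robot gives the robot as it stands. Calls block until the motion is done:
- robot.move_pose(position, orientation): joint-space move of the TCP to a pose.
- robot.line_to(position, vel=0.15, rotation=None, guard=None): straight line of the TCP; rotation=None keeps the orientation; vel is the mean speed in m/s. With guard (N) it stops when the force on the tool has changed by that much, and returns True; else False.
- robot.goto_joints(angles): joint-space move.
- robot.set_gripper(opening): finger opening in m; the grip force is fixed at half the most; returns when the fingers have stopped.
- robot.pause(seconds).
- robot.ik(position, orientation): joint angles nearest the present ones, or None.
- robot.observe(): the state.
- robot.grab_frame(name): name is "scene" or "side" or "wrist"; returns the picture (400x640x3 uint8, blue, green, red); there is no depth.
- robot.get_calibration(name): a dict with "vertical_fov" (degrees; the focal length in pixels is half the picture's height over the tangent of half this angle, whatever the lens; pixels are square), "cx", "cy" (the principal point, pixels), "rvec" (rotation vector, rad) and "tvec" (3), from world to camera coordinates, as OpenCV has them. Camera axes: x right, y down, z forward; pixel columns grow to the right and rows downward; lengths in m; the calibration is good to about 2 mm. A picture is of the moment at which its call begins: read the wrist's pose just before it. get_calibration takes no time and is no camera call; for the wrist camera it gives the pose at the moment of the call.
A pose or a line that the arm cannot do raises robot.IKError and nothing moves.
- robot.job_done(): hands the job in; it is judged then, once.
The state is a dict: "time": time; "q": joint angles; "qvel": joint speeds; "joint_torque": joint torques, N m; "tool_pos": TCP position; "tcp_rot": TCP orientation; "ft_force": force on the tool from outside, world axes, zero at the start; "torque": the same for the moment, N m; "gripper_width": finger opening in m; "gripper_force": force on a finger pad.
Only numpy, scipy, OpenCV 4.12 (cv2) and the standard library are available. Lean on these libraries where they do the work, as an engineer would, in place of code of your own. Each camera call takes 0.05 s, during which the arm holds its last target. There are 200 camera calls.

## Working session

There is one attempt and no reset: what is moved stays moved. The work goes in short steps, each a Python script; the robot and the scene stay as the last script left them, time stands still between calls to the robot, and variables do not carry over. Pictures are saved under pics/ and viewed, at most 10 in all, crops included, and the job is handed in when it is done.

```bash
ls; mkdir -p pics
python3 - <<'E'
from plant import robot
import cv2,numpy as np
for n in ("scene","side","wrist"):
    im=robot.grab_frame(n); cv2.imwrite(f"pics/{n}0.png",im)
    np.savez(f"pics/{n}0.npz",im=im,**{k:np.array(v) for k,v in robot.get_calibration(n).items()})
    print(n,robot.get_calibration(n))
print(robot.observe()["time"])
a=cv2.imread("pics/scene0.png");b=cv2.imread("pics/side0.png")
E
```

```text
pics
scene {'vertical_fov': 56.597382929285956, 'cx': 323.52579535109, 'cy': 200.9284274394396, 'rvec': array([ 2.13160692, -0.54277995,  0.24526343]), 'tvec': array([-0.4130251 ,  0.23885826,  0.70311866])}
side {'vertical_fov': 44.506239055736266, 'cx': 306.10529149028577, 'cy': 200.85829978894793, 'rvec': array([ 0.29063258, -2.71762849,  1.36671504]), 'tvec': array([0.46540446, 0.13004778, 0.94293317])}
wrist {'vertical_fov': 62.712272450615, 'cx': 325.05017461211116, 'cy': 198.070511313353, 'rvec': array([-2.86802099e+00,  2.98745261e-04,  7.33484425e-04]), 'tvec': array([-0.60007044, -0.03545078,  0.37749769])}
0.15
```

View pics/scene0.png

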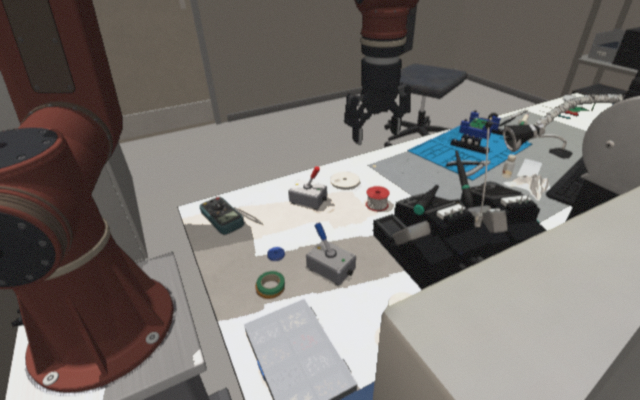

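View pics/side0.png

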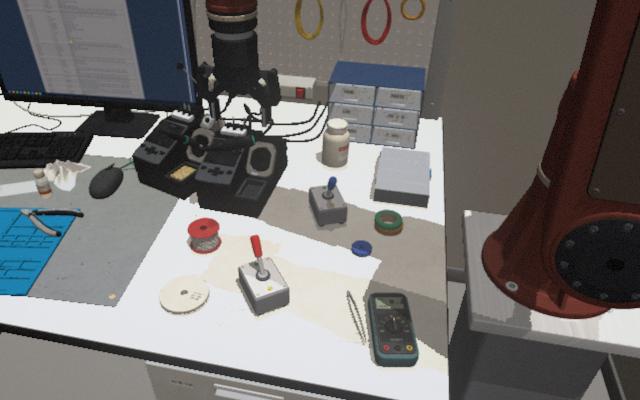

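View pics/wrist0.png

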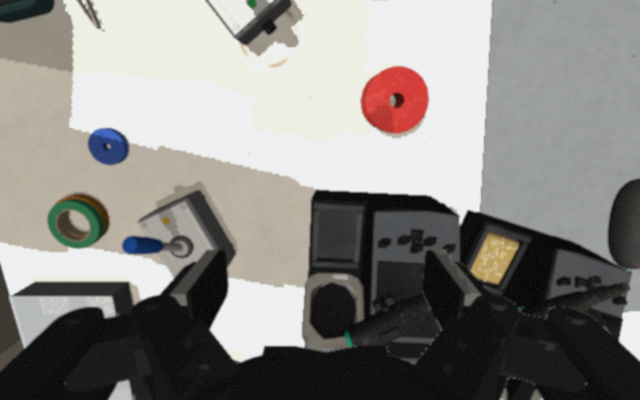

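The scene view shows the red cap near (315,173) with its box around (308,195). The side view shows the cap near (256,246) and the box around (263,287). In the wrist view the red box is cut off at the top, near (250,10). I'll triangulate a rough position, then look from above.

```bash
cat > h.py <<'E'
import cv2,numpy as np
def K(c):
    f=200/np.tan(np.radians(float(c["vertical_fov"]))/2); return np.array([[f,0,float(c["cx"])],[0,f,float(c["cy"])],[0,0,1]])
def P(c): return K(c)@np.c_[cv2.Rodrigues(np.array(c["rvec"]))[0],np.array(c["tvec"])]
def tri(c1,p1,c2,p2):
    X=cv2.triangulatePoints(P(c1),P(c2),np.array(p1,float).reshape(2,1),np.array(p2,float).reshape(2,1))[:,0]; return X[:3]/X[3]
def proj(c,X): x=P(c)@np.r_[X,1]; return x[:2]/x[2]
def plane(c,p,z):
    R=cv2.Rodrigues(np.array(c["rvec"]))[0]; o=-R.T@np.array(c["tvec"]); d=R.T@np.linalg.inv(K(c))@np.r_[p,1]; return o+d*(z-o[2])/d[2]
def redmask(im):
    h=cv2.cvtColor(im,cv2.COLOR_BGR2HSV); return (((h[...,0]<8)|(h[...,0]>172))&(h[...,1]>150)&(h[...,2]>70)).astype(np.uint8)
def blobs(im,roi):
    m=redmask(im);k=np.zeros_like(m);x0,y0,x1,y1=roi;k[y0:y1,x0:x1]=m[y0:y1,x0:x1]
    n,l,s,c=cv2.connectedComponentsWithStats(k)
    if n<2: return None
    i=1+np.argmax(s[1:,4]); ys,xs=np.where(l==i); pts=np.c_[xs,ys].astype(np.float32)
    (ctr,wh,a)=cv2.minAreaRect(pts); mu=pts.mean(0); u=np.linalg.svd(pts-mu,full_matrices=False)[2][0]; t=(pts-mu)@u
    return s[i],mu,mu+u*t.min(),mu+u*t.max(),wh
E
python3 - <<'E'
from h import *
s=np.load("pics/scene0.npz");d=np.load("pics/side0.npz")
a=blobs(s["im"],(290,155,335,190));b=blobs(d["im"],(235,225,275,265));print(a,b)
for i in (1,2,3):
  for j in (1,2,3):
    if (i==1)==(j==1): X=tri(s,a[i],d,b[j]);print(i,j,X,proj(s,X)-a[i])
cv2.imwrite("pics/c1.png",np.hstack([cv2.resize(s["im"][160:215,280:335],(400,400),interpolation=2),cv2.resize(d["im"][225:315,225:315],(400,400),interpolation=2)]))
E
```

```text
(array([312, 167,   7,  10,  33], dtype=int32), array([315.     , 171.27272], dtype=float32), array([317.27487, 167.15173], dtype=float32), array([312.29926, 176.16519], dtype=float32), (3.130495071411133, 10.28591251373291)) (array([251, 236,  10,  21, 129], dtype=int32), array([256.16278, 245.1628 ], dtype=float32), array([253.94678, 235.77647], dtype=float32), array([258.68323, 255.8387 ], dtype=float32), (20.615528106689453, 6.790997505187988))
1 1 [0.530375   0.16222794 0.0986239 ] [-0.10582801  0.07258517]
2 2 [0.53503917 0.15580929 0.11329187] [ 0.15859594 -0.11229709]
2 3 [0.52966543 0.1768256  0.0938687 ] [-5.06001279  3.34519067]
3 2 [0.53040684 0.14850756 0.10185591] [ 4.9761739  -3.51890507]
3 3 [0.52487509 0.16937429 0.08143007] [-0.25251525  0.16714214]
```

View pics/c1.png

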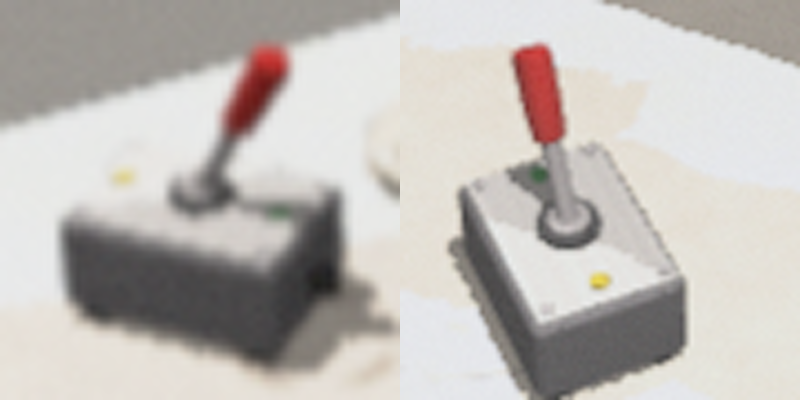

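The crop shows the lever clearly; the collar (pivot) is at about side (262.8,275) and scene (308,186). The triangulated cap height of 0.0986 matches the expected 0.098. Next is a look from above to get the pivot and axis direction.

Run:
```python
from plant import robot
from h import *
s=np.load("pics/scene0.npz");d=np.load("pics/side0.npz")
print("collar",tri(s,(307.8,186.1),d,(262.8,275)), plane(s,(307.8,186.1),.053),plane(d,(262.8,275),.053))
o=robot.observe();print(o["tcp_rot"])
robot.move_pose([0.52,0.09,0.304],o["tcp_rot"])
c=robot.get_calibration("wrist");im=robot.grab_frame("wrist")
np.savez("pics/w1.npz",im=im,**{k:np.array(v) for k,v in c.items()})
b=blobs(im,(0,0,640,400))
X=np.array([.5304,.1622,.0986]);p=proj(c,X);print(p,robot.observe()["time"])
x,y=p.astype(int);x0,y0=max(0,x-80),max(0,y-80);print(x0,y0)
cv2.imwrite("pics/w1.png",cv2.resize(im[y0:y0+150,x0:x0+200],None,fx=4,fy=4,interpolation=2))
```

```text
collar [0.51564972 0.18038695 0.04750358] [0.51260329 0.17280923 0.053     ] [0.51370751 0.18567185 0.053     ]
[-1.79944153e+02 -1.26709853e-02  9.00008105e+01]
[337.81342289 100.65091707] 0.75
257 20
```

View pics/w1.png

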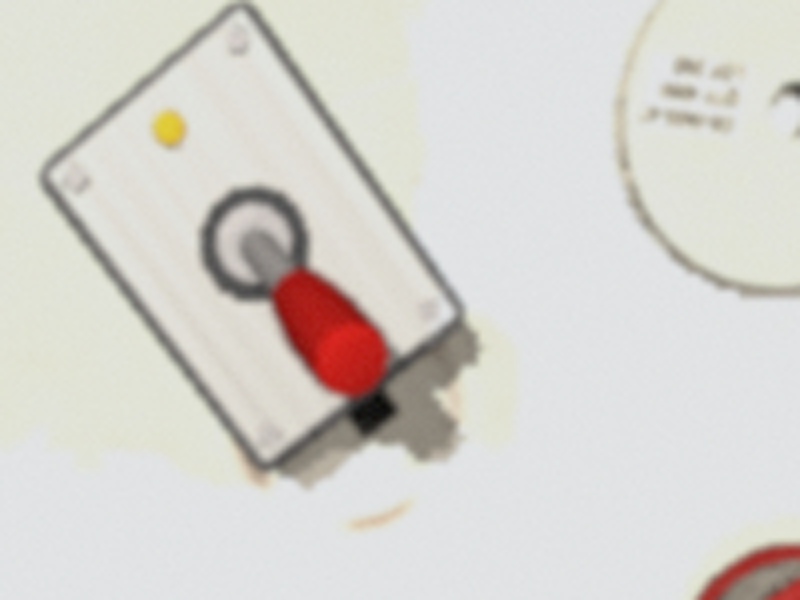

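From above, the box corners in crop pixels are about (242,2), (44,178), (464,316) and (262,468). The lever leans toward the lower right. My plan is to straddle the lever with the finger closing line along box x, then close to 22 mm centred on the pivot. That brings the lever upright and bounds it on both sides.

Run:
```python
from plant import robot
from h import *
c=np.load("pics/w1.npz")
A,B,C,D=[plane(c,np.array(p)/4+[257,20],.05) for p in ((242,2),(44,178),(464,316),(262,468))]
piv=(A+B+C+D)/4; e=(C+D-A-B);e/=np.linalg.norm(e)
print("sizes",np.linalg.norm(C-A),np.linalg.norm(D-B),np.linalg.norm(A-B),np.linalg.norm(C-D))
capd=np.array([.5304,.1622])-piv[:2]
print("piv",piv,"collar",plane(c,np.array((255,243))/4+[257,20],.053),"e",e,"cap along/across",capd@e[:2],capd@[-e[1],e[0]])
yaw=np.degrees(np.arctan2(e[1],e[0]))+90; rot=[180,0,yaw]
for off,z in ((.015,.304),(.015,.154),(0,.154)): print(yaw,robot.ik(list(piv[:2]+off*e[:2])+[z],rot))
np.savez("pose.npz",piv=piv,e=e,rot=rot)
```

```text
sizes 0.08466226122264192 0.08258911123622598 0.058480014887811016 0.05945064338715108
piv [0.516054   0.17984082 0.05      ] collar [0.51617649 0.18045267 0.053     ] e [ 0.61018019 -0.79226266  0.        ] cap along/across 0.022729807469613728 0.0006017197312726826
37.60253337514841 [  4.14021006  -2.54008384  -3.07784842  89.46223541   0.
 146.53767668]
37.60253337514841 [  4.14021006  -0.90619281 -17.11366232  73.7925305    0.
 146.53767668]
37.60253337514841 [  5.49474265  -1.77037915 -17.9652795   73.80509966   0.
 147.89220927]
```

The corner spans are 58–59 by 83–85 mm against 64 by 90 mm, which fits the rounded edges. The pivot agrees with the collar within 1 mm and with the scene/side triangulation within 3 mm. Going ahead.

Run:
```python
from plant import robot
from h import *
d=np.load("pose.npz");p=d["piv"][:2];e=d["e"][:2];rot=list(d["rot"])
at=lambda off,z:list(p+off*e)+[z]
robot.move_pose(at(.015,.25),rot)
print(robot.line_to(at(.015,.154),vel=.12,guard=15))
print(robot.line_to(at(0,.154),vel=.05,guard=30))
robot.set_gripper(.022); robot.pause(.2)
o=robot.observe();print(o["ft_force"],o["gripper_width"],o["gripper_force"])
robot.set_gripper(.085);
print(robot.line_to(at(0,.26),vel=.12,guard=15))
robot.move_pose([.52,.09,.304],[180,0,90])
for n in ("wrist","side"):
    c=robot.get_calibration(n);im=robot.grab_frame(n);x,y=proj(c,np.array([*p,.1])).astype(int)
    cv2.imwrite(f"pics/{n}2.png",cv2.resize(im[max(0,y-60):y+60,x-60:x+60],(400,400),interpolation=2)) 
cv2.imwrite("pics/f2.png",np.hstack([cv2.imread(f"pics/{n}2.png") for n in ("wrist","side")]))
print(robot.observe()["time"])
```

```text
False
False
[ 0.7864681   0.26200727 -0.07329882] 0.02182861767764499 0.0
False
6.7583
```

View pics/f2.png

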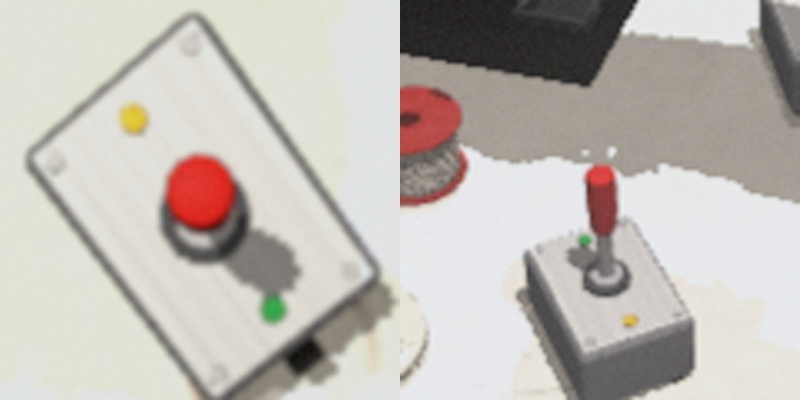

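Both views show the red lever upright: the cap sits over the collar from above at (200,192), and the lever is vertical in the side view. The gripper is clear and the blue toggle was never approached.

```bash
python3 -c "
from plant import robot
print(robot.job_done())"
```

```text
the job is handed in; nothing more can be done
None
```

The red toggle is at centre off with its lever straight up and released, the blue toggle was not touched, and I handed the job in at about 7 s of the 29 s allowed.

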